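# Dock the clay scraper and press its clip cover home

### The arm

A 7-joint arm with a two-finger parallel gripper is mounted at the origin on the work surface. World frame = base frame: x ahead of the robot, y to its left, z up, the work surface at z = 0. Lengths are in mm, angles in rad, forces in N, time in s.
With the tool pointing down it reaches from about 400 to 850 mm from the base axis. Payload 10.4 kg.
Tool frame: the origin (TCP) lies between the finger pads; the fingertips stand 11 mm ahead of it and the grasp point (between the pads) lies 8 mm behind it; x points along the fingers, y is the direction in which the jaws open and shut, and the axes are right-handed (so a half turn about x gives the same grasp; the last joint's range is limited). The gripper opens to 87 mm and grips with 3 to 60 N. Pads are 19 mm wide; open, the fingers measure 117 mm over their backs; the gripper's body (75 mm by 190 mm) begins 51 mm behind the grasp point.
Start: joints at [-1.303, 0.332, -0.065, 1.46, 0.022, 1.35, -0.088], TCP at [179.186, 598.785, 233.576] pointing down, gripper open.
Joint ranges: [-2.6, 2.6], [-0.5, 2.12], [-1.47, 1.34], [0.16, 2.42], [-1.27, 4.41], [0.06, 2.06], [-2.6, 2.6]. Speed limits (rad/s): [2.22, 2.22, 2.79, 2.79, 3.14, 3.14, 3.14].

### API

Orientations are given as a rotation vector (axis times angle).
In Python, from plant import robot gives the robot as it stands. The module is installed in compiled form; this text tells all that it offers.
- The arm moves only by the shell command python3 -m pendant 'ROWS' [OPENING] [FORCE]. ROWS is JSON, a list of rows, each a list of 6 numbers: the shift along the tool's x, y, z in m, then the turn, a rotation vector about the tool's x, y, z in degrees. In form: [[tx, ty, tz, ax, ay, az], ...]. A call has 1 to 10 rows; each row shifts and turns the commanded pose from where the row before left it, along the tool's axes as they then stand; what a row does not reach is not made up. A row lasts 1/10 s, in which the tool goes at most 50 mm and 8.59 degrees, less where a joint would pass 70% of its speed; a pose out of reach is approached as far as the arm can. A call is refused whole if a number of a shift passes 0.05 or a number of a turn 8.59, either way. A call with a gripper value outside its range is refused whole. OPENING is the opening in per cent of the stroke, from 0 (shut) to 100 (fully open), set as the call begins (- or left out, the last holds). The fingers move at their own pace and stop on an object; FORCE is the grip in N (left out, the last holds). Time passes only in rows, so rows that do not move let the fingers close. It gives the time, the measured TCP pose, the force and the opening at its end, in the units of the state.
- robot.read_state(): the state, without advancing time (a new reading comes with each control period).
- robot.grab_frame(name): name is "scene" or "top" or "wrist"; returns the picture (384x512x3 uint8, red, green, blue); there is no depth.
- robot.calibration(name): a dict with "camera_matrix" (3x3 intrinsics, pixels), "view" (4x4, takes a point from world to camera coordinates); the wrist camera has in their place "hand_eye" (4x4, takes a point from camera to tool coordinates, whose origin is the TCP and whose axes are the tool frame's). Camera axes: x right, y down, z forward; pixel columns grow to the right and rows downward; lengths in mm; the calibration is good to about 2 mm. The wrist camera is an equidistant fisheye: a pixel r from the principal point sees the ray r / f radians off the axis. A picture is of the moment at which its call begins: read the wrist's pose just before it. calibration takes no time and is no camera call.
- robot.close_job(): hands the job in, once; it reports no verdict.
Trained networks look in the newest picture that a camera, given by its name, has taken for a name from the list of things; names that differ only in an ending like _2 or _b are one class to them, and where a whole thing is asked for, a point or a joint stands for the part that bears it (a point fixed in the world has none). Each returns a list of dicts, best first, with "p" (0 to 1); they miss things now and then, are a little off and sometimes report something else, mostly with a low value. They report only what shows in the picture. A call takes as long as a camera call.
- robot.boxes_of(target, camera): "at" ([row, column] in pixels, amid what is visible of it).
- robot.cut_out(target, camera): "pixels" (384x512 bool, what is visible of it) and "at" ([row, column] in pixels, amid what is visible of it).
- robot.spot_point(target, camera): "at" ([row, column] in pixels: a listed point, or the origin of a listed thing).
The state is a dict: "clock": time; "joint_positions": joint angles; "dq": joint speeds; "tau": joint torques, N m; "tool_pos": TCP position; "orientation": TCP orientation; "force": force on the tool from outside, world axes, zero at the start; "torque": the same for the moment, N m; "width": finger opening in mm.
Only numpy, scipy, OpenCV 4.12 (cv2) and the standard library are available. Lean on these libraries where they do the work, as an engineer would, in place of code of your own. Each camera call takes 0.05 s, during which the arm holds its last target.

### The job

Take the red-handled scraper out of the white drying stand and slide its blade all the way down into the slot of the wooden dock. Then put the blue clip cover over it, press it straight down onto the dock until it snaps in at both ends, and keep pressing: push the snapped cover a few millimetres further down onto its rubber bumpers and finish with the robot still holding and pressing it there. Leave the pottery, jar, tiles and brush where they are.

Things in the scene. Friction and masses are not known exactly. Their poses are not given: they have to be found in the camera images.
- dock: Pale wooden block fixed to the table, 60 (x) x 104 (y) x 45 (z) mm, with a slot in its top, 8 (x) x 90 (y) mm, 38 mm deep, edges chamfered 3 mm. Origin: centre of its underside, on the table; z up, y along the slot. At each y end are a sprung steel roller catch and below it a black rubber bumper. Same when turned half round.
- slot_mouth (a point): Centre of the slot's mouth, on the dock's top face, 45 mm above the table.
- roller_axis (a point): Middle of the roller catch at the dock's +y end, 34 mm up and 54.5 mm from the dock's middle; its twin is at the -y end. Roller 12 mm thick, 40 mm long along the dock's x; it springs inward up to 7 mm. The bumper below it: 40 mm (x), from 59.5 to 71.5 mm from the middle (y), top 24 mm up, sprung downward.
- stand: White plastic drying stand fixed to the table, 50 (x) x 110 (y) x 40 (z) mm, slot 8 x 90 mm along y, 37 mm deep. Origin: centre of its underside. The scraper starts here with its handle resting on the stand's top.
- scraper_handle (a point): Centre of the scraper's red handle, 22 (x) x 84 (y) x 36 (z) mm. Below it, in its middle plane, the flat steel blade, 4 (x) x 80 (y) mm, reaches 52 mm below this point. z up, y along blade and handle. 0.1 to 0.18 kg. Fully home in the dock the handle's underside rests on the dock's top, this point 63 mm above the table. Same when turned half round.
- cover_grip (a point): Centre of the grip bar, 20 (x) x 60 (y) x 32 (z) mm, on the blue clip cover. z up, y along bar. The bar stands on the cover's top plate, 44 (x) x 135 (y) x 6 (z) mm, upper face 16 mm below this point. Legs at the y ends (61.5 to 67.5 mm from the middle, 40 mm wide) reach 90 mm below this point. Starts standing on its legs on the table. 0.1 to 0.18 kg. Same when turned half round.
- cover_foot (a point): Middle of the cover's foot underside, between the legs, 90 mm below the grip centre. A yellow ridge 8 mm thick runs inside each foot, axis 4 mm above this. On the dock (same centre, y along its y) this point's height: 37 mm ridges meet rollers, then 8 to 20 N to ride over; near 30 mm the force drops, catches pull it down; 24 mm feet meet bumpers; 23 mm snapped and let go; 18 mm bumpers' stop.
- bumper_left (a joint): Depth in m by which the rubber bumper at the dock's +y end is pressed: 0 free, 0.001 cover snapped but not pressed, 0.006 its stop. Spring 1.5 N per mm.
- bumper_right (a joint): The same for the bumper at the dock's -y end.
- mug_a: Dark green mug, 90 mm tall, bystander. Origin: centre of its underside.
- mug_b: Dark green mug, 85 mm tall, bystander. Origin: centre of its underside.
- bowl: White bowl, 130 mm wide, 55 mm tall, bystander. Origin: centre of its underside.
- glaze_jar: White jar with a red cap, 75 mm tall, bystander. Origin: centre of its underside.
- tile_a: Blue glaze test tile 50 x 50 x 8 mm lying flat, bystander. Origin: centre of its underside.
- tile_b: Brown glaze test tile 50 x 50 x 8 mm lying flat, bystander. Origin: centre of its underside.
- brush: Brush lying on the table, bystander. Origin: on its underside.

How it is judged:
By the outcome, as a careful person would: the job done as asked, in the order asked, and still so for the second after the job is handed in, while the arm keeps its last pose, push and grip.
It also fails if it takes over 62 s, if anything falls off the work surface, if the arm or the gripper's body presses on something with over 40 N, if the wrist force passes 120 N, or if a joint passes its speed limit or range.

## Working session

There is one attempt and no reset: what is moved stays moved. The work goes in short steps, Python scripts to look and compute and a shell command to move; the robot and the scene stay as the last step left them, time stands still between calls to the robot, and variables do not carry over. Pictures are saved under pics/ and viewed, and the job is handed in when it is done.

```bash
mkdir -p pics; cat > h.py <<'E'
import numpy as np, cv2
from scipy.spatial.transform import Rotation as R
from plant import robot
def save(img,n): cv2.imwrite('pics/'+n+'.png',cv2.cvtColor(img,cv2.COLOR_RGB2BGR))
def ray(cam,at,st=None):
    c=robot.calibration(cam); K=np.array(c['camera_matrix'])
    r,cl=at
    x=(cl-K[0,2])/K[0,0]; y=(r-K[1,2])/K[1,1]
    if cam=='wrist':
        th=np.hypot(x,y); d=np.array([x/th*np.sin(th),y/th*np.sin(th),np.cos(th)]) if th>1e-9 else np.array([0,0,1.])
        H=np.array(c['hand_eye']); Rt=R.from_rotvec(st['orientation']).as_matrix()
        o=Rt@H[:3,3]+np.array(st['tool_pos']); return o,Rt@H[:3,:3]@d
    V=np.array(c['view']); d=V[:3,:3].T@np.array([x,y,1.]); o=-V[:3,:3].T@V[:3,3]
    return o,d/np.linalg.norm(d)
def onz(cam,at,z,st=None):
    o,d=ray(cam,at,st); return o+d*(z-o[2])/d[2]
def tri(rs):
    A=np.zeros((3,3));b=np.zeros(3)
    for o,d in rs:
        P=np.eye(3)-np.outer(d,d);A+=P;b+=P@o
    x=np.linalg.solve(A,b); return x,[np.linalg.norm((np.eye(3)-np.outer(d,d))@(x-o)) for o,d in rs]
def proj(cam,p,st=None):
    c=robot.calibration(cam); K=np.array(c['camera_matrix']); p=np.array(p,float)
    if cam=='wrist':
        H=np.array(c['hand_eye']); Rt=R.from_rotvec(st['orientation']).as_matrix()
        q=H[:3,:3].T@(Rt.T@(p-np.array(st['tool_pos']))-H[:3,3])
        rr=np.hypot(q[0],q[1]); th=np.arctan2(rr,q[2]); x,y=q[0]/rr*th,q[1]/rr*th
    else:
        V=np.array(c['view']); q=V[:3,:3]@p+V[:3,3]; x,y=q[0]/q[2],q[1]/q[2]
    return np.array([K[1,1]*y+K[1,2],K[0,0]*x+K[0,2]])
E
python3 - <<'E'
from h import *
s=robot.read_state();print(s['clock'],s['tool_pos'],s['orientation'],s['width'],s['force'])
print(R.from_rotvec(s['orientation']).as_matrix().round(3))
for c in ['scene','top','wrist']: save(robot.grab_frame(c),c+'0')
for c in ['scene','top']:
    for t in ['slot_mouth','scraper_handle','cover_grip','stand','dock']:
        d=robot.spot_point(t,c); print(c,t,[(np.round(k['at'],1).tolist(),round(k['p'],2)) for k in d[:3]])
print({c:robot.calibration(c) for c in ['top','wrist']})
E
```

```text
0.0 [179.08327566 598.40386853 232.72950699] [ 0.22706709  1.55886511 -0.22935093] 87.06521152660008 [ 0.18740062  0.56158828 -0.65179769]
[[-0.     0.287  0.958]
 [-0.001  0.958 -0.287]
 [-1.    -0.001  0.   ]]
scene slot_mouth [([217.7, 220.0], 0.79)]
scene scraper_handle [([264.4, 259.9], 0.69), ([165.3, 287.6], 0.47)]
scene cover_grip [([241.0, 146.2], 0.77)]
scene stand [([175.0, 289.0], 0.8)]
scene dock [([227.9, 219.6], 0.79)]
top slot_mouth [([205.1, 289.8], 0.91)]
top scraper_handle [([199.8, 168.9], 0.5)]
top cover_grip [([216.0, 375.0], 0.93), ([256.6, 237.9], 0.37)]
top stand [([202.1, 172.2], 0.73), ([144.1, 303.3], 0.66)]
top dock [([204.8, 286.3], 0.63)]
{'top': {'camera_matrix': array([[355.28479931,   0.        , 255.61491693],
       [  0.        , 355.28479931, 189.80597137],
       [  0.        ,   0.        ,   1.        ]]), 'view': array([[-2.71266722e-03, -9.99995847e-01,  9.73721382e-04,
         5.78623264e+01],
       [-9.94209010e-01,  2.59235972e-03, -1.07432421e-01,
         5.62844143e+02],
       [ 1.07429451e-01, -1.25951098e-03, -9.94211912e-01,
         1.00200021e+03],
       [ 0.00000000e+00,  0.00000000e+00,  0.00000000e+00,
         1.00000000e+00]])}, 'wrist': {'camera_matrix': array([[297.31863964,   0.        , 253.40684768],
       [  0.        , 297.31863964, 193.71561613],
       [  0.        ,   0.        ,   1.        ]]), 'hand_eye': array([[-1.18602272e-05, -2.50121689e-01,  9.68214408e-01,
        -1.51015522e+02],
       [ 9.99999780e-01,  6.38683965e-04,  1.77242701e-04,
         8.79625490e-02],
       [-6.62715262e-04,  9.68214198e-01,  2.50121627e-01,
        -6.79254055e+01],
       [ 0.00000000e+00,  0.00000000e+00,  0.00000000e+00,
         1.00000000e+00]])}}
```

```bash
python3 - <<'E'
import cv2
a=cv2.imread('pics/top0.png');
cv2.imwrite('pics/top0c.png',cv2.resize(a[90:330,90:450],None,fx=2.2,fy=2.2,interpolation=cv2.INTER_CUBIC))
a=cv2.imread('pics/scene0.png');
cv2.imwrite('pics/scene0c.png',cv2.resize(a,None,fx=1.5,fy=1.5,interpolation=cv2.INTER_CUBIC))
E
```

```text
(no output)
```

View pics/top0c.png

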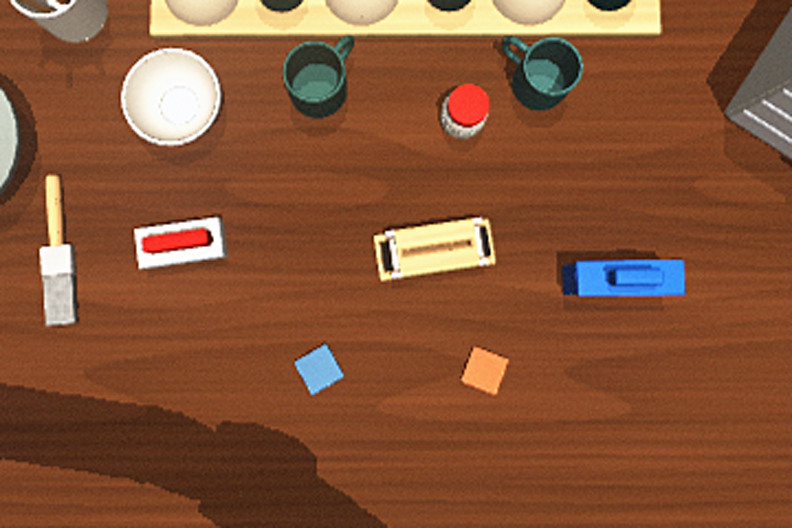

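View pics/scene0c.png

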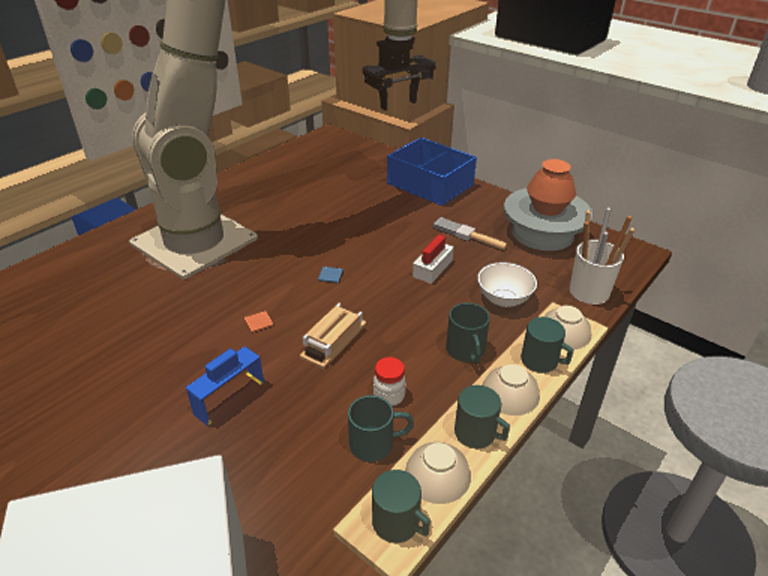

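View pics/wrist0.png

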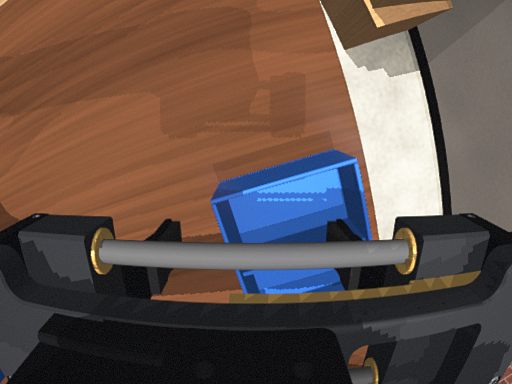

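```bash
python3 - <<'E'
from h import *
def show(cam):
  for t,z in [('scraper_handle',76),('dock',45),('cover_grip',74),('stand',40)]:
    for k in robot.cut_out(t,cam)[:2]:
        m=k['pixels'].astype(np.uint8); 
        cs=cv2.findContours(m,cv2.RETR_EXTERNAL,cv2.CHAIN_APPROX_NONE)[0]
        if not cs: continue
        c=max(cs,key=cv2.contourArea)[:,0,:]
        P=np.array([onz(cam,(q[1],q[0]),z)[:2] for q in c],np.float32)
        r=cv2.minAreaRect(P)
        print(cam,t,round(k['p'],2),np.round(k['at']),m.sum(),'rect',np.round(r[0],1),np.round(r[1],1),round(r[2],1))
show('top')
pts={}
for t,c,a in [('slot','top',(205.1,289.8)),('slot','scene',(217.7,220)),('scr','top',(199.8,168.9)),('scr','scene',(165.3,287.6)),('cov','top',(216,375)),('cov','scene',(241,146.2))]:
    pts.setdefault(t,[]).append(ray(c,a))
for t in pts: 
    x,e=tri(pts[t]); print(t,x.round(1),np.round(e,1))
for t,a,z in [('slot',(205.1,289.8),45),('scr',(199.8,168.9),58),('cov',(216,375),90)]: print(t,onz('top',a,z).round(1))
E
```

```text
top scraper_handle 0.86 [200. 170.] 279 rect [533.8 293.5] [25.2 88.9] 9.4
top dock 0.92 [205. 285.] 1149 rect [525.3 -33. ] [ 63.1 155.2] 7.8
top cover_grip 0.78 [214. 371.] 880 rect [ 487.5 -266.7] [152.6  44.1] 89.8
top stand 0.92 [204. 174.] 485 rect [533.8 296.8] [ 53.5 117.2] 8.0
top stand 0.45 [119. 234.] 875 rect [756.8 118. ] [ 91.2 108.5] 89.9
slot [518.6 -40.9  37.4] [1.1 1.1]
scr [530.  298.4  58.6] [3.1 3.1]
cov [ 480.1 -272.3   90.7] [6.2 6.2]
slot [517.3 -41.   45. ]
scr [532.3 300.8  58. ]
cov [ 484.1 -267.6   90. ]
```

```bash
python3 - <<'E'
import cv2
a=cv2.imread('pics/top0.png');
cv2.imwrite('pics/t1.png',cv2.resize(a[180:230,140:300],None,fx=5,fy=5,interpolation=cv2.INTER_CUBIC))
cv2.imwrite('pics/t2.png',cv2.resize(a[180:240,250:410],None,fx=5,fy=5,interpolation=cv2.INTER_CUBIC))
E
```

```text
(no output)
```

View pics/t1.png

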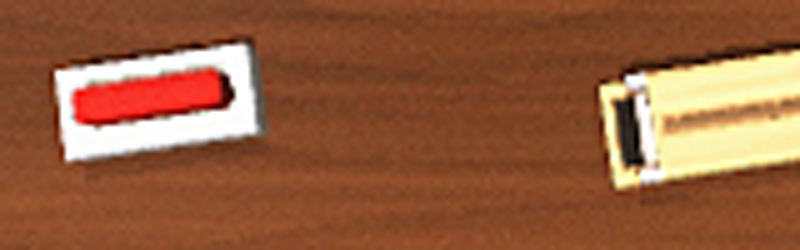

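View pics/t2.png

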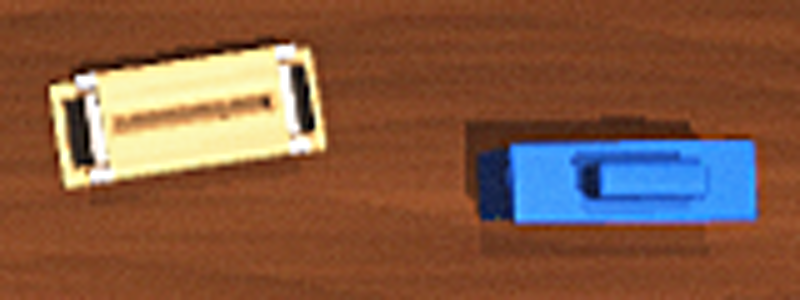

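```bash
python3 -m pendant '[[0.005,0,0,8.05,0,0],[0.005,0,0,8.05,0,0],[0.005,0,0,8.05,0,0],[0.005,0,0,8.05,0,0],[0.005,0,0,8.05,0,0],[0.005,0,0,8.05,0,0],[0.005,0,0,8.05,0,0],[0.005,0,0,8.05,0,0]]' 100
python3 -m pendant '[[0,0.0275,0.0385,0,0,0],[0,0.0275,0.0385,0,0,0],[0,0.0275,0.0385,0,0,0],[0,0.0275,0.0385,0,0,0],[0,0.0275,0.0385,0,0,0],[0,0.0275,0.0385,0,0,0],[0,0.0275,0.0385,0,0,0],[0,0.0275,0.0385,0,0,0],[0,0.0275,0.0385,0,0,0],[0.01,0.0275,0.0385,0,0,0]]'
python3 -m pendant '[[0,0.027,0.038,0,0,0],[0,0,0,0,0,0],[0,0,0,0,0,0],[0,0,0,0,0,0]]'
cat > look.py <<'E'
from h import *
import sys
n=sys.argv[1]
s=robot.read_state(); im=robot.grab_frame('wrist'); save(im,n)
print(s['clock'],np.round(s['tool_pos'],1),np.round(R.from_rotvec(s['orientation']).as_matrix(),3).tolist(),s['force'].round(1) if hasattr(s['force'],'round') else s['force'])
for a in sys.argv[2:]:
    t,z,zt=a.split(','); z=float(z); zt=float(zt)
    for k in robot.spot_point(t,'wrist')[:2]: print(t,'pt',np.round(k['at'],1),round(k['p'],2),onz('wrist',k['at'],z,s).round(1))
    for k in robot.cut_out(t,'wrist')[:1]:
        m=k['pixels'].astype(np.uint8); cs=cv2.findContours(m,cv2.RETR_EXTERNAL,cv2.CHAIN_APPROX_NONE)[0]
        c=max(cs,key=cv2.contourArea)[:,0,:]
        P=np.array([onz('wrist',(q[1],q[0]),zt,s)[:2] for q in c],np.float32); r=cv2.minAreaRect(P)
        print(t,'rect',round(k['p'],2),np.round(k['at']),np.round(r[0],1),np.round(r[1],1),round(r[2],1))
E
python3 look.py w1 scraper_handle,58,76 stand,0,40
```

```text
clock: 1.65
tool_pos: [179.1, 598.8, 193.4]
orientation: [1.098, 1.277, -1.098]
force: [0.3, 0.4, -0.5]
width: 86.5
clock: 2.65
tool_pos: [512.5, 260.1, 185.0]
orientation: [1.096, 1.279, -1.091]
force: [0.8, 1.6, 0.9]
width: 86.6
clock: 3.05
tool_pos: [542.5, 229.1, 183.5]
orientation: [1.093, 1.28, -1.092]
force: [-1.0, -0.2, 0.8]
width: 87.3
3.05 [542.5 229.1 183.5] [[-0.0, 0.988, 0.157], [0.001, 0.157, -0.988], [-1.0, -0.0, -0.001]] [-1.  -0.2  0.8]
scraper_handle pt [119.7 254.8] 0.88 [533.4 295.6  58. ]
scraper_handle rect 0.94 [120. 253.] [532.8 297.1] [21.6 80.7] 8.9
stand pt [116.5 254.5] 0.96 [532.8 299.    0. ]
stand rect 0.83 [110. 238.] [532.5 299.3] [ 50.3 110.4] 8.7
```

View pics/w1.png

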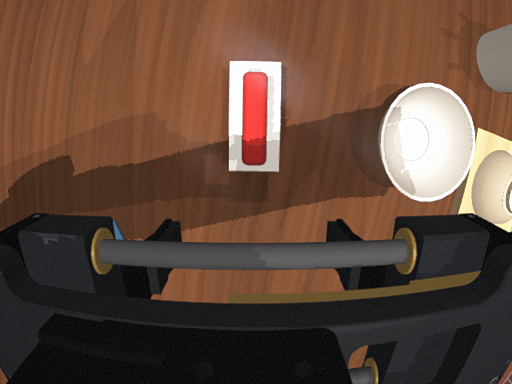

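```bash
python3 -m pendant '[[0,0.001,-0.0343,0,0,0],[0,0,-0.0343,0,0,0],[0.04,0,0,0,0,0],[0.04,0,0,0,0,0],[0.03,0,0,0,0,0],[0.0175,0,0,0,0,0],[0,0,0,0,0,0],[0,0,0,0,0,0]]' 100
python3 -m pendant '[[0,0,0,0,0,0],[0,0,0,0,0,0],[0,0,0,0,0,0],[0,0,0,0,0,0],[0,0,0,0,0,0],[0,0,0,0,0,0],[0,0,0,0,0,0],[0,0,0,0,0,0]]' 0 30
python3 - <<'E'
from h import *
save(robot.grab_frame('wrist'),'w2'); save(robot.grab_frame('scene'),'s2')
E
```

```text
clock: 4.1
tool_pos: [533.7, 296.2, 56.7]
orientation: [1.094, 1.279, -1.093]
force: [-0.1, 0.7, 0.8]
width: 87.3
clock: 4.9
tool_pos: [533.6, 295.8, 56.0]
orientation: [1.094, 1.279, -1.093]
force: [-1.2, 1.3, 0.5]
width: 31.1
```

View pics/w2.png

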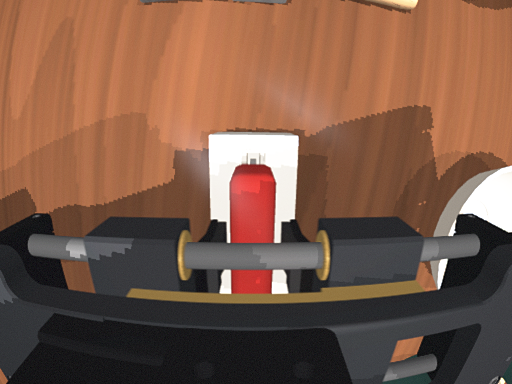

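```bash
python3 -m pendant '[[0,0,0,0,0,0],[0,0,0,0,0,0],[0,0,0,0,0,0],[0,0,0,0,0,0]]' 0 40
python3 -m pendant '[[-0.01,0,0,0,0,0],[-0.02,0,0,0,0,0],[-0.025,0,0,0,0,0],[-0.025,0,0,0,0,0],[-0.02,0,0,0,0,0],[0,0,0,0,0,0],[0,0,0,0,0,0]]'
python3 - <<'E'
from h import *
save(robot.grab_frame('wrist'),'w3')
E
```

```text
clock: 5.4
tool_pos: [533.5, 295.7, 56.0]
orientation: [1.093, 1.279, -1.094]
force: [-0.3, -0.3, -0.4]
width: 21.5
clock: 6.1
tool_pos: [533.5, 295.8, 156.0]
orientation: [1.094, 1.279, -1.093]
force: [0.1, -0.1, -1.9]
width: 21.5
```

View pics/w3.png

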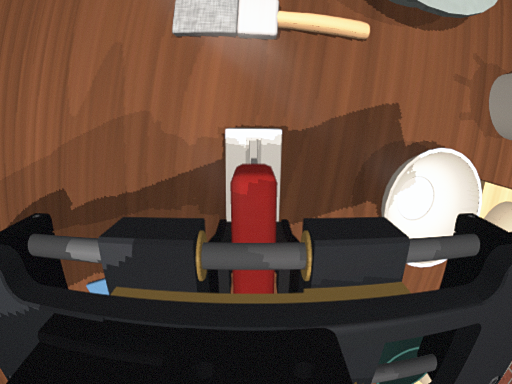

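```bash
python3 -m pendant '[[-0.003,-0.0076,0.0441,0,0,0],[-0.003,-0.0076,0.0441,0,0,0],[-0.003,-0.0076,0.0441,0,0,0],[-0.003,-0.0076,0.0441,0,0,0],[-0.003,-0.0076,0.0441,0,0,0],[-0.003,-0.0076,0.0441,0,0,0],[-0.003,-0.0076,0.0441,0,0,0],[-0.003,-0.0076,0.0441,0,0,0],[-0.003,-0.0076,0.0441,0,0,0],[0,0,0,0,0,0]]'
python3 -m pendant '[[0,0,0,0,0,0],[0,0,0,0,0,0],[0,0,0,0,0,0]]'
python3 look.py w4 slot_mouth,45,45 dock,0,45 scraper_handle,185,203
```

```text
clock: 7.15
tool_pos: [526.1, -114.2, 182.6]
orientation: [1.098, 1.274, -1.102]
force: [-0.7, 0.7, -0.9]
width: 21.5
clock: 7.45
tool_pos: [527.6, -105.4, 182.4]
orientation: [1.092, 1.281, -1.092]
force: [0.7, 0.7, -1.3]
width: 21.7
7.45 [ 527.6 -105.4  182.4] [[-0.001, 0.987, 0.158], [0.0, 0.158, -0.987], [-1.0, -0.001, -0.001]] [ 0.7  0.7 -1.3]
slot_mouth pt [118.2 260.5] 0.87 [523.6 -36.7  45. ]
slot_mouth rect 0.97 [107. 262.] [524.2 -36.4] [ 60.2 137.9] 8.5
dock pt [117.2 261.4] 0.72 [525.4 -35.2   0. ]
dock rect 0.77 [110. 264.] [524.5 -36.2] [ 60.6 137.9] 8.0
scraper_handle pt [244.3 254.3] 0.96 [ 528.1 -104.   185. ]
scraper_handle pt [118.5 259.2] 0.28 [519.9 -37.7 185. ]
scraper_handle rect 0.75 [213. 252.] [523.3 -75.3] [21.3 39.7] 9.1
```

View pics/w4.png

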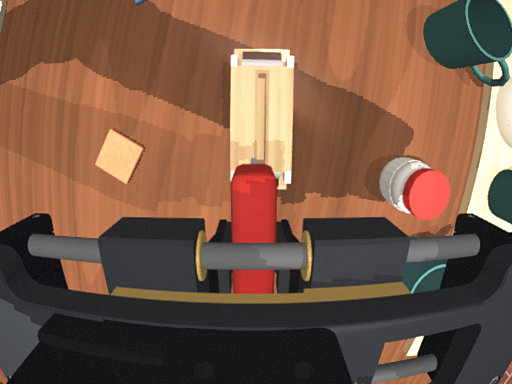

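```bash
cat > ov.py <<'E'
from h import *
import sys
def ov(n,st,cx,cy,yaw,out,crop=(40,200,200,330)):
    im=cv2.imread('pics/'+n+'.png'); f=5; r0,r1,c0,c1=crop
    im=cv2.resize(im[r0:r1,c0:c1],None,fx=f,fy=f,interpolation=cv2.INTER_CUBIC)
    c,s=np.cos(np.radians(yaw)),np.sin(np.radians(yaw))
    for hx,hy,z,col in [(30,52,45,(0,255,0)),(4,45,45,(255,0,0)),(7,48,45,(255,0,255))]:
        P=[]
        for a in [(-hx,-hy),(-hx,hy),(hx,hy),(hx,-hy)]:
            p=proj('wrist',[cx+c*a[0]-s*a[1],cy+s*a[0]+c*a[1],z],st)
            P.append([(p[1]+.5-c0)*f,(p[0]+.5-r0)*f])
        cv2.polylines(im,[np.int32(P)],True,col,1)
    cv2.imwrite('pics/'+out+'.png',im)
E
python3 - <<'E'
from ov import *
s=robot.read_state(); ov('w4',s,523.8,-36.5,8.5,'o4',(40,150,200,330))
E
```

```text
(no output)
```

View pics/o4.png

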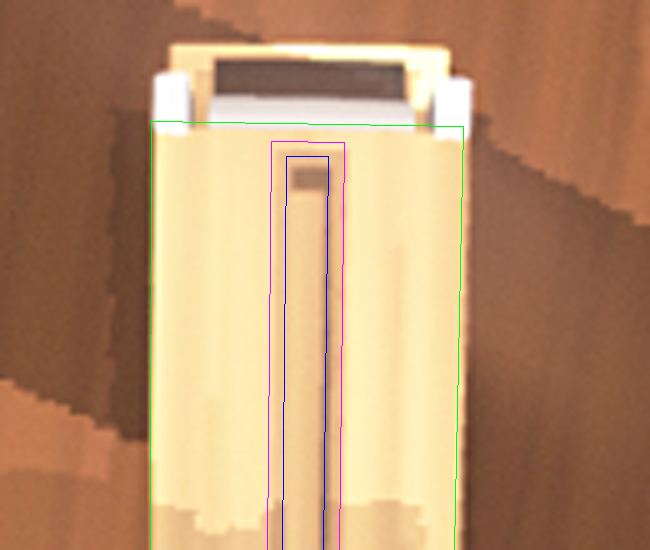

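```bash

python3 - <<'E'
from ov import *
s=robot.read_state(); ov('w4',s,524.4,-38,9.0,'o5',(40,150,200,330))
E
```

```text
(no output)
```

View pics/o5.png

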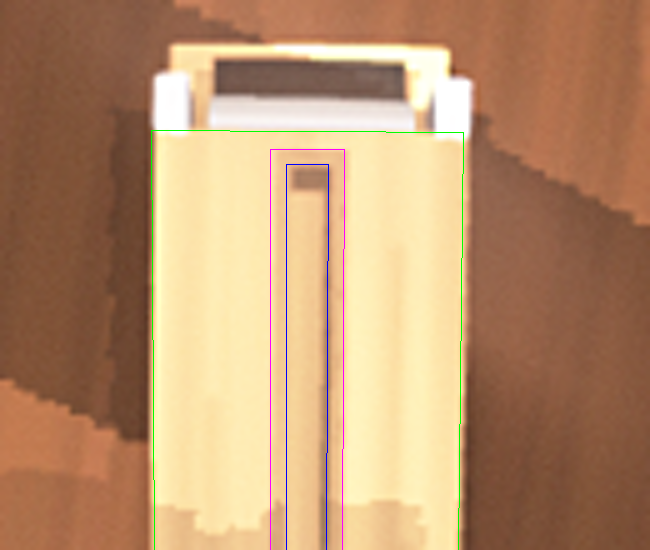

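```bash
python3 -m pendant '[[0,0.0075,-0.033,0,0,0],[0,0,-0.0328,0,0,0],[0.04,0,0,0,0,0],[0.03,0,0,0,0,0],[0.007,0,0,0,0,0],[0,0,0,0,0,0],[0,0,0,0,0,0]]'
python3 look.py w5 slot_mouth,45,45
python3 - <<'E'
from h import *
save(robot.grab_frame('scene')[180:260,180:280].repeat(6,0).repeat(6,1),'s5')
save(robot.grab_frame('top')[170:250,240:340].repeat(6,0).repeat(6,1),'t5')
E
```

```text
clock: 8.5
tool_pos: [525.8, -41.1, 107.4]
orientation: [1.095, 1.277, -1.093]
force: [0.4, -0.0, -1.4]
width: 21.9
8.5 [525.8 -41.1 107.4] [[0.002, 0.988, 0.155], [0.0, 0.155, -0.988], [-1.0, 0.002, 0.0]] [ 0.4 -0.  -1.4]
slot_mouth rect 0.64 [148. 248.] [520.2  -9.6] [61.6 97.9] 8.8
```

View pics/w5.png

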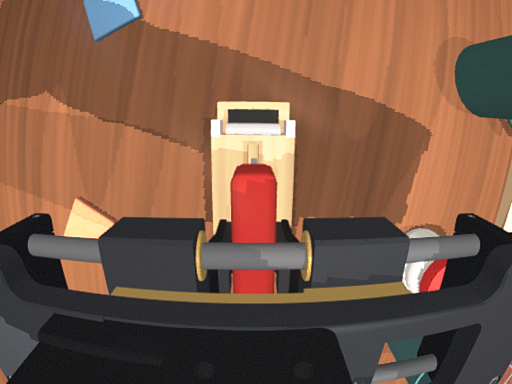

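View pics/s5.png

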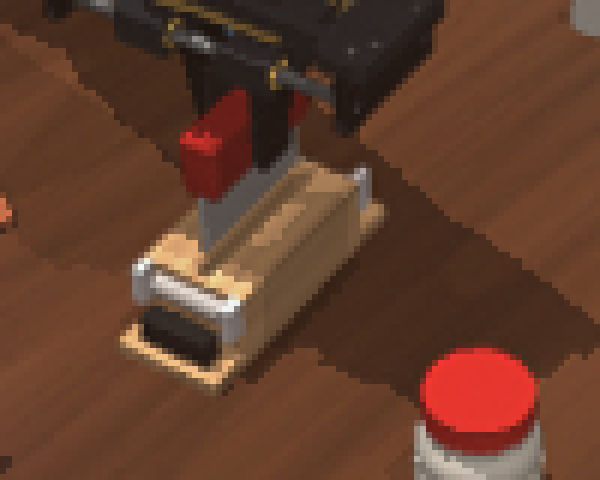

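```bash
python3 -m pendant '[[0,0,0,0,0,0],[0.006,0,0,0,0,0],[0.006,0,0,0,0,0],[0.006,0,0,0,0,0],[0.006,0,0,0,0,0],[0,0,0,0,0,0]]'
python3 look.py w6
```

```text
clock: 9.35
tool_pos: [524.2, -40.8, 80.9]
orientation: [1.093, 1.28, -1.095]
force: [0.1, 0.3, -1.2]
width: 21.7
9.35 [524.2 -40.8  80.9] [[-0.002, 0.988, 0.155], [-0.0, 0.155, -0.988], [-1.0, -0.002, -0.0]] [ 0.1  0.3 -1.2]
```

View pics/w6.png

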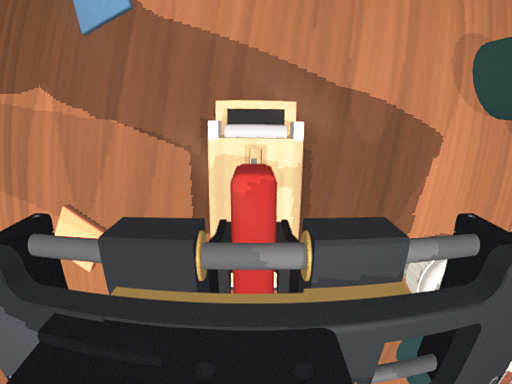

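```bash
python3 -m pendant '[[0.006,0,0,0,0,0],[0.006,0,0,0,0,0],[0.005,0,0,0,0,0],[0.002,0,0,0,0,0],[0,0,0,0,0,0],[0,0,0,0,0,0]]'
python3 -m pendant '[[0.001,0,0,0,0,0],[0.001,0,0,0,0,0],[0,0,0,0,0,0]]'
```

```text
clock: 10.0
tool_pos: [525.0, -40.8, 63.1]
orientation: [1.094, 1.279, -1.093]
force: [0.2, 0.4, -2.3]
width: 21.6
clock: 10.3
tool_pos: [524.9, -40.7, 61.0]
orientation: [1.094, 1.279, -1.093]
force: [1.1, 0.3, -1.1]
width: 21.7
```

```bash
python3 -m pendant '[[0.001,0,0,0,0,0],[0.001,0,0,0,0,0],[0,0,0,0,0,0]]'
python3 -m pendant '[[0.001,0,0,0,0,0],[0,0,0,0,0,0],[0,0,0,0,0,0]]'
python3 - <<'E'
from h import *
save(robot.grab_frame('scene')[180:260,180:280].repeat(6,0).repeat(6,1),'s7')
E
```

```text
clock: 10.6
tool_pos: [525.0, -40.8, 60.9]
orientation: [1.095, 1.28, -1.093]
force: [-10.6, 0.5, 25.6]
width: 21.8
clock: 10.9
tool_pos: [525.0, -40.7, 60.8]
orientation: [1.095, 1.28, -1.093]
force: [-17.6, 0.7, 39.6]
width: 21.9
```

View pics/s7.png

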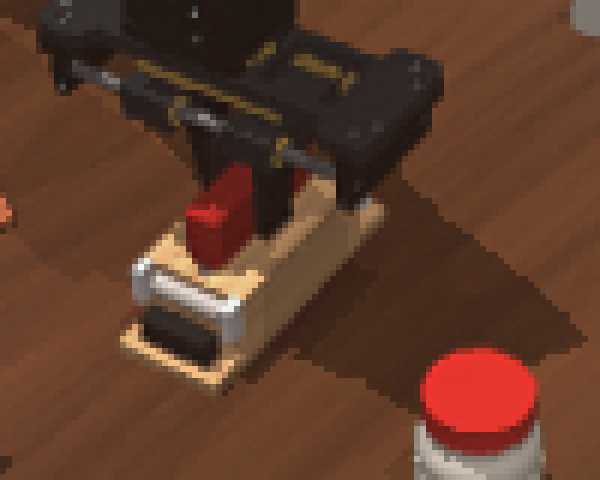

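```bash
python3 -m pendant '[[-0.0025,0,0,0,0,0],[0,0,0,0,0,0]]'
python3 -m pendant '[[0,0,0,0,0,0],[0,0,0,0,0,0],[0,0,0,0,0,0],[0,0,0,0,0,0],[0,0,0,0,0,0],[0,0,0,0,0,0]]' 100
python3 -m pendant '[[-0.04,0,0,0,0,0],[-0.05,0,0,0,0,0],[-0.04,0,0.02,0,0,0],[0,0,0.048,0,0,0],[0,0,0,0,0,0],[0,0,0,0,0,0],[0,0,0,0,0,0]]'
python3 look.py w8 scraper_handle,63,81 dock,0,45 slot_mouth,45,45
```

```text
clock: 11.15
tool_pos: [525.2, -40.8, 61.0]
orientation: [1.094, 1.278, -1.093]
force: [-0.0, 0.3, -1.2]
width: 21.7
clock: 11.75
tool_pos: [524.9, -40.8, 60.5]
orientation: [1.094, 1.279, -1.094]
force: [-0.5, 0.2, -0.4]
width: 61.5
clock: 12.45
tool_pos: [535.2, -107.1, 190.1]
orientation: [1.093, 1.28, -1.093]
force: [-0.5, -0.1, -1.3]
width: 86.9
12.45 [ 535.2 -107.1  190.1] [[-0.001, 0.988, 0.156], [0.0, 0.156, -0.988], [-1.0, -0.001, -0.001]] [-0.5 -0.1 -1.3]
scraper_handle pt [120.4 254.9] 0.98 [526.3 -41.3  63. ]
scraper_handle rect 0.61 [116. 254.] [524.6 -39.3] [22.  82.9] 9.2
dock pt [115.9 257.1] 0.87 [528.3 -36.1   0. ]
dock rect 0.87 [113. 244.] [524.1 -36.7] [ 60.4 139. ] 8.6
slot_mouth pt [113.6 254.3] 0.66 [524.7 -34.8  45. ]
slot_mouth rect 0.66 [114. 240.] [524.2 -37.3] [ 60.  139.3] 8.3
```

View pics/w8.png

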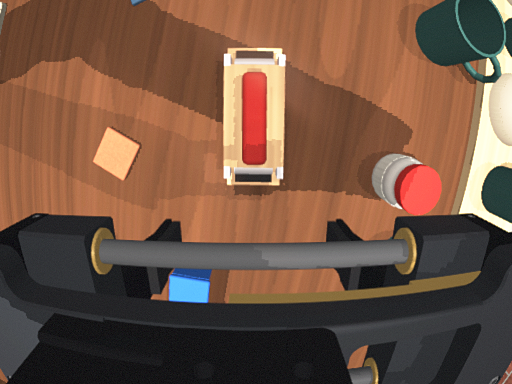

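```bash

python3 - <<'E'
from ov import *
s=robot.read_state(); ov('w8',s,524.6,-38.2,8.9,'o8',(40,195,205,305))
E
```

```text
(no output)
```

View pics/o8.png

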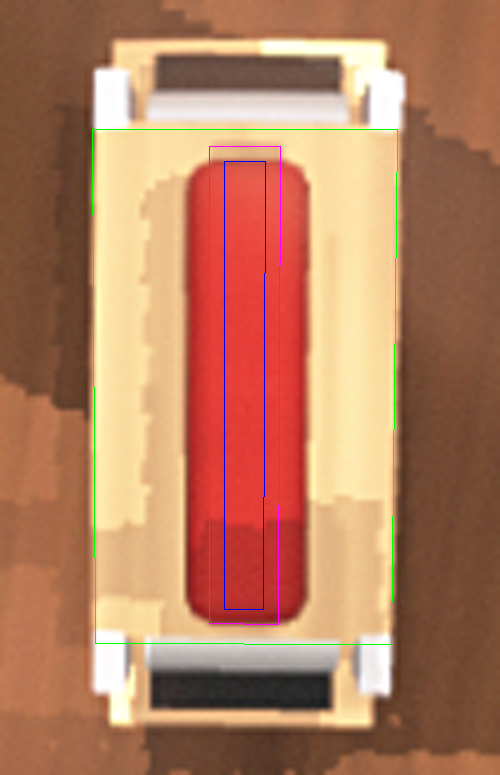

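```bash
python3 -m pendant '[[-0.02,0,0,4.5,0,0],[-0.02,0,0,4.5,0,0],[0,-0.01,0.046,0,0,0],[0,-0.01,0.046,0,0,0],[0,-0.01,0.046,0,0,0],[0,-0.01,0.046,0,0,0],[0,-0.01,0.046,0,0,0],[0,0,0,0,0,0],[0,0,0,0,0,0],[0,0,0,0,0,0]]' 100
python3 look.py w9 cover_grip,90,74 cover_foot,0,74
```

```text
clock: 13.8
tool_pos: [485.9, -336.6, 230.3]
orientation: [1.209, 1.21, -1.208]
force: [0.4, -0.3, 0.3]
width: 87.6
13.8 [ 485.9 -336.6  230.3] [[-0.0, 1.0, 0.001], [0.001, 0.001, -1.0], [-1.0, -0.0, -0.001]] [ 0.4 -0.3  0.3]
cover_grip rect 0.82 [126. 254.] [ 483.3 -276.5] [ 44.  134.6] 0.4
cover_foot rect 0.73 [128. 255.] [ 483.7 -277. ] [ 45.7 135.6] 0.3
```

View pics/w9.png

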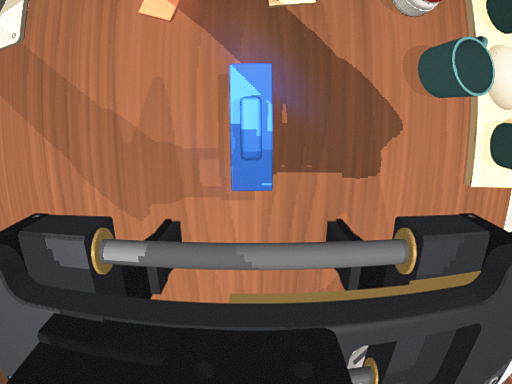

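```bash
python3 -m pendant '[[0,-0.0025,-0.03,0,0,0],[0,0,-0.03,0,0,0],[0.045,0,0,0,0,0],[0.045,0,0,0,0,0],[0.035,0,0,0,0,0],[0.0165,0,0,0,0,0],[0,0,0,0,0,0],[0,0,0,0,0,0]]'
python3 -m pendant '[[0,0,0,0,0,0],[0,0,0,0,0,0],[0,0,0,0,0,0],[0,0,0,0,0,0],[0,0,0,0,0,0],[0,0,0,0,0,0],[0,0,0,0,0,0],[0,0,0,0,0,0],[0,0,0,0,0,0],[0,0,0,0,0,0]]' 0 40
python3 -m pendant '[[0,0,0,0,0,0],[0,0,0,0,0,0],[0,0,0,0,0,0],[0,0,0,0,0,0]]' 0 60
python3 look.py w10
```

```text
clock: 14.85
tool_pos: [483.1, -277.9, 89.7]
orientation: [1.21, 1.208, -1.21]
force: [0.8, -0.1, 1.4]
width: 87.0
clock: 15.85
tool_pos: [482.7, -277.9, 88.9]
orientation: [1.21, 1.209, -1.21]
force: [0.4, 0.7, 0.2]
width: 19.7
clock: 16.25
tool_pos: [482.7, -277.9, 89.0]
orientation: [1.21, 1.209, -1.21]
force: [-0.9, 0.5, -1.3]
width: 19.6
16.25 [ 482.7 -277.9   89. ] [[-0.0, 1.0, -0.001], [0.0, -0.001, -1.0], [-1.0, -0.0, -0.0]] [-0.9  0.5 -1.3]
```

View pics/w10.png

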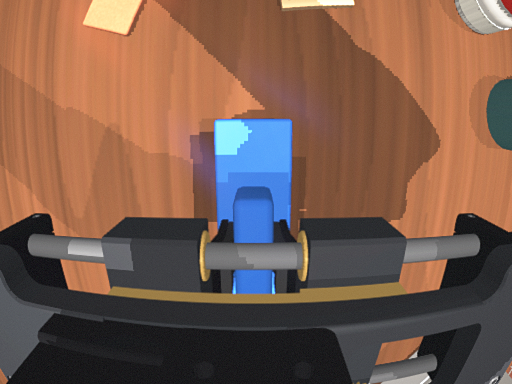

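```bash
python3 -m pendant '[[-0.015,0,0,0,0,0],[-0.03,0,0,0,0,0],[-0.035,0,0,0,0,0],[-0.03,0,0,0,0,0],[0,0,0,0,0,0],[0,0,0,0,0,0]]'
python3 look.py w11
```

```text
clock: 16.9
tool_pos: [483.0, -278.0, 199.9]
orientation: [1.211, 1.208, -1.209]
force: [-0.8, 0.1, -2.5]
width: 20.0
16.9 [ 483.  -278.   199.9] [[0.002, 1.0, -0.001], [0.0, -0.001, -1.0], [-1.0, 0.002, -0.0]] [-0.8  0.1 -2.5]
```

View pics/w11.png

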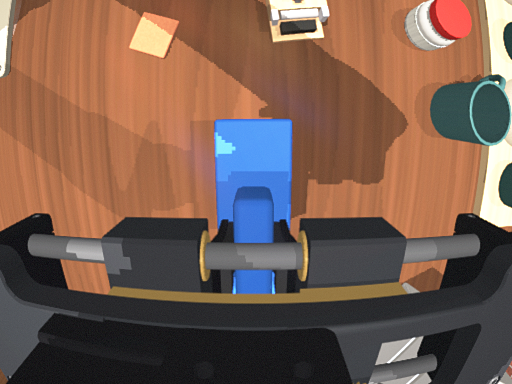

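```bash
python3 -m pendant '[[0,0.007,-0.03,-2,0,0],[0,0.007,-0.04,-2,0,0],[0,0.007,-0.045,-2,0,0],[0,0.007,-0.045,-2.6,0,0],[0,0.004,-0.04,0,0,0],[0,0,-0.025,0,0,0],[0,0,0,0,0,0],[0,0,0,0,0,0],[0,0,0,0,0,0]]'
python3 - <<'E'
from h import *
s=robot.read_state(); T=R.from_rotvec(s['orientation']).as_matrix()
print(np.round(s['tool_pos'],1),np.degrees(np.arctan2(T[1,1],T[0,1])))
d=np.array([525.2,-38.7,s['tool_pos'][2]])-s['tool_pos']; print(T.T@d)
E
```

```text
clock: 17.85
tool_pos: [495.6, -53.2, 198.6]
orientation: [1.099, 1.276, -1.101]
force: [0.1, -0.7, -1.8]
width: 19.8
[495.6 -53.2 198.6] 8.439819193726406
[ -0.0338772   31.39977852 -10.04660147]
```

```bash
python3 -m pendant '[[0,0.0314,-0.01,-0.1,0,0],[0,0,0,0,0,0],[0,0,0,0,0,0],[0.02,0,0,0,0,0],[0.025,0,0,0,0,0],[0.0135,0,0,0,0,0],[0,0,0,0,0,0],[0,0,0,0,0,0],[0,0,0,0,0,0]]'
python3 look.py w12
python3 - <<'E'
from h import *
s=robot.read_state(); T=R.from_rotvec(s['orientation']).as_matrix()
print(np.degrees(np.arctan2(T[1,1],T[0,1])))
d=np.array([525.2,-38.7,s['tool_pos'][2]])-s['tool_pos']; print(T.T@d)
for c,(a,b,e,f) in {'scene':(170,260,170,280),'top':(160,250,230,350)}.items(): save(cv2.resize(robot.grab_frame(c)[a:b,e:f],None,fx=6,fy=6,interpolation=2),c+'12')
E
```

```text
clock: 18.75
tool_pos: [526.1, -37.6, 141.7]
orientation: [1.099, 1.276, -1.096]
force: [0.5, -0.5, -1.1]
width: 19.6
18.75 [526.1 -37.6 141.7] [[0.002, 0.989, 0.15], [0.0, 0.15, -0.989], [-1.0, 0.002, -0.0]] [ 0.5 -0.5 -1.1]
8.629997710837968
[-0.00202571 -1.09427456  1.0282502 ]
```

View pics/w12.png

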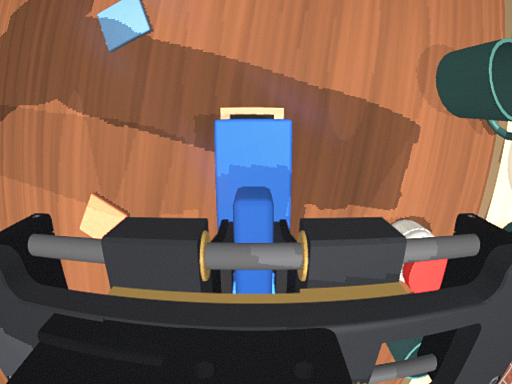

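View pics/scene12.png

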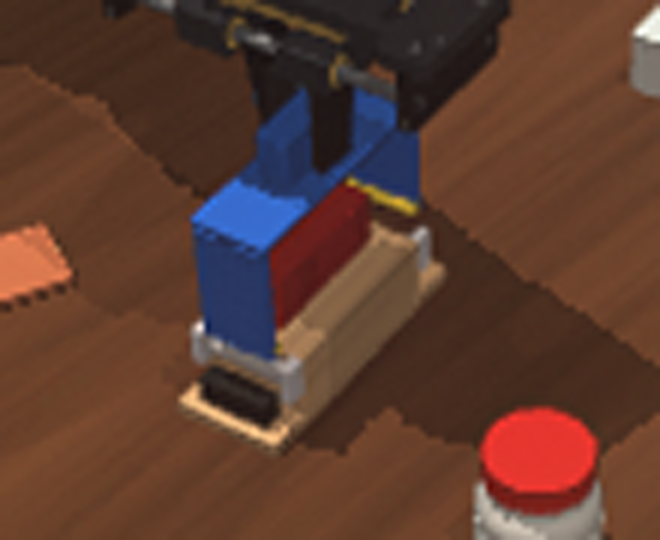

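View pics/top12.png

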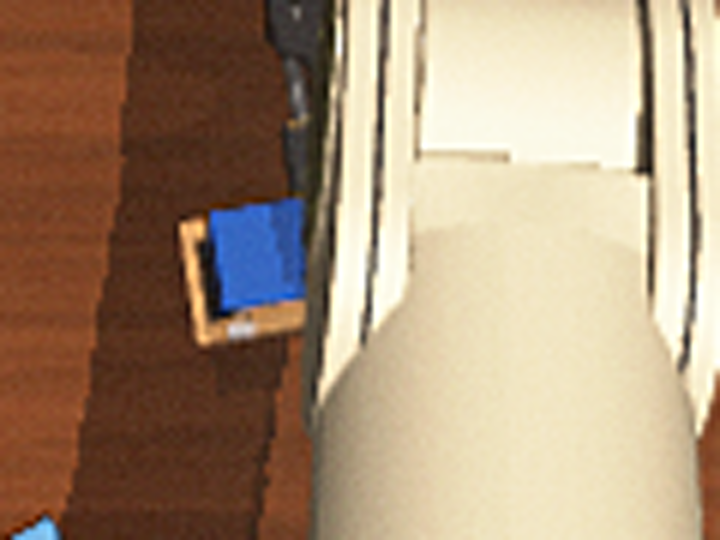

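```bash
python3 -m pendant '[[0,-0.001,0.001,0,0,0],[0.003,0,0,0,0,0],[0.003,0,0,0,0,0],[0.003,0,0,0,0,0],[0.003,0,0,0,0,0],[0,0,0,0,0,0],[0,0,0,0,0,0]]'
python3 -m pendant '[[0.002,0,0,0,0,0],[0.002,0,0,0,0,0],[0,0,0,0,0,0]]'
```

```text
clock: 19.6
tool_pos: [524.6, -38.5, 128.4]
orientation: [1.097, 1.277, -1.098]
force: [0.2, 0.0, -1.0]
width: 19.4
clock: 19.9
tool_pos: [525.1, -38.4, 125.2]
orientation: [1.098, 1.277, -1.096]
force: [-3.0, 1.5, 8.6]
width: 19.8
```

```bash
python3 -m pendant '[[0.002,0,0,0,0,0],[0.001,0,0,0,0,0],[0,0,0,0,0,0]]'
python3 -m pendant '[[0.001,0,0,0,0,0],[0.001,0,0,0,0,0],[0,0,0,0,0,0]]'
```

```text
clock: 20.2
tool_pos: [525.0, -38.3, 122.2]
orientation: [1.098, 1.277, -1.096]
force: [-1.3, 0.6, 5.3]
width: 19.7
clock: 20.5
tool_pos: [524.8, -38.2, 119.6]
orientation: [1.098, 1.277, -1.097]
force: [-1.3, 1.3, 1.6]
width: 20.0
```

```bash
python3 -m pendant '[[0.002,0,0,0,0,0],[0.002,0,0,0,0,0],[0,0,0,0,0,0]]'
python3 -m pendant '[[0.002,0,0,0,0,0],[0.001,0,0,0,0,0],[0,0,0,0,0,0],[0,0,0,0,0,0]]'
python3 look.py w13
python3 - <<'E'
from h import *
for c,(a,b,e,f) in {'scene':(170,260,170,280)}.items(): save(cv2.resize(robot.grab_frame(c)[a:b,e:f],None,fx=6,fy=6,interpolation=2),c+'13')
E
```

```text
clock: 20.8
tool_pos: [524.5, -38.2, 114.6]
orientation: [1.097, 1.277, -1.097]
force: [5.2, 2.4, -11.8]
width: 19.9
clock: 21.2
tool_pos: [524.5, -37.9, 112.1]
orientation: [1.097, 1.278, -1.097]
force: [4.0, 5.0, -7.9]
width: 19.6
21.2 [524.5 -37.9 112.1] [[-0.0, 0.989, 0.151], [0.001, 0.151, -0.989], [-1.0, -0.0, -0.001]] [ 4.   5.  -7.9]
```

View pics/scene13.png

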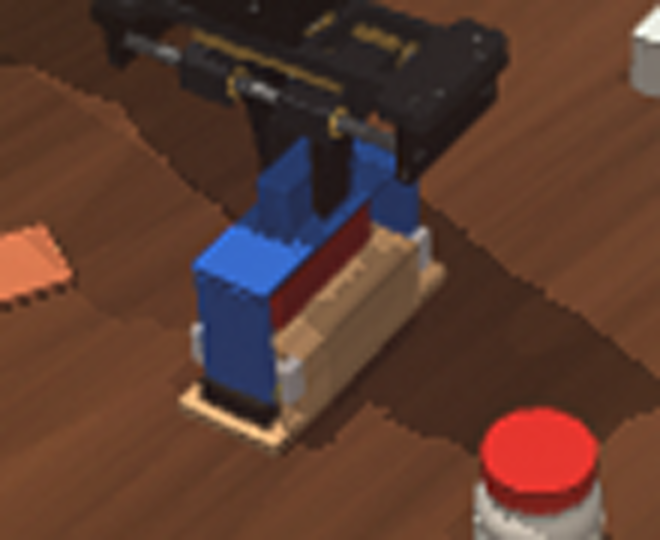

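View pics/w13.png

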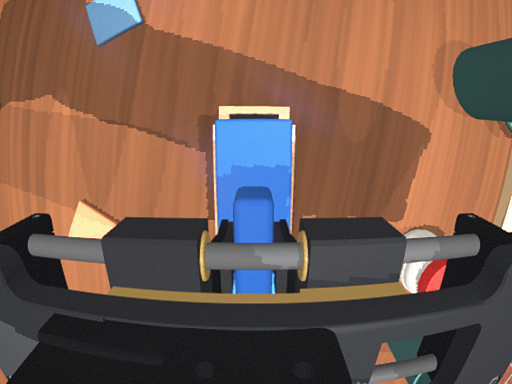

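```bash
python3 -m pendant '[[0.001,0,0,0,0,0],[0.001,0,0,0,0,0],[0.0005,0,0,0,0,0],[0,0,0,0,0,0],[0,0,0,0,0,0],[0,0,0,0,0,0]]'
```

```text
clock: 21.9
tool_pos: [524.9, -38.6, 110.6]
orientation: [1.098, 1.276, -1.097]
force: [-0.0, 3.0, 5.3]
width: 19.6
```

```bash
python3 -m pendant '[[0.001,0,0,0,0,0],[0.001,0,0,0,0,0],[0,0,0,0,0,0],[0,0,0,0,0,0],[0,0,0,0,0,0],[0,0,0,0,0,0]]'
```

```text
clock: 22.5
tool_pos: [525.0, -38.6, 109.0]
orientation: [1.098, 1.276, -1.097]
force: [-2.0, 2.9, 9.2]
width: 19.6
```

```bash
python3 -m pendant '[[0.001,0,0,0,0,0],[0,0,0,0,0,0],[0,0,0,0,0,0],[0,0,0,0,0,0],[0,0,0,0,0,0],[0,0,0,0,0,0],[0,0,0,0,0,0],[0,0,0,0,0,0]]'
python3 look.py w14
python3 - <<'E'
from h import *
s=robot.read_state(); print(s['force'],s['torque'])
save(cv2.resize(robot.grab_frame('scene')[170:260,170:280],None,fx=6,fy=6,interpolation=2),'scene14')
save(robot.grab_frame('top'),'top14')
s=robot.read_state(); print(s['tool_pos'],s['force'])
E
```

```text
clock: 23.3
tool_pos: [525.1, -38.7, 108.2]
orientation: [1.098, 1.276, -1.097]
force: [-3.2, 2.7, 10.8]
width: 19.8
23.3 [525.1 -38.7 108.2] [[0.001, 0.989, 0.15], [0.001, 0.15, -0.989], [-1.0, 0.001, -0.0]] [-3.2  2.7 10.8]
[-3.66281049  2.66722344 12.00883479] [ 0.70270135  1.05316861 -0.0334017 ]
[525.08204858 -38.66123005 108.14919586] [-3.1324267   2.77287837 12.30370085]
```

View pics/scene14.png

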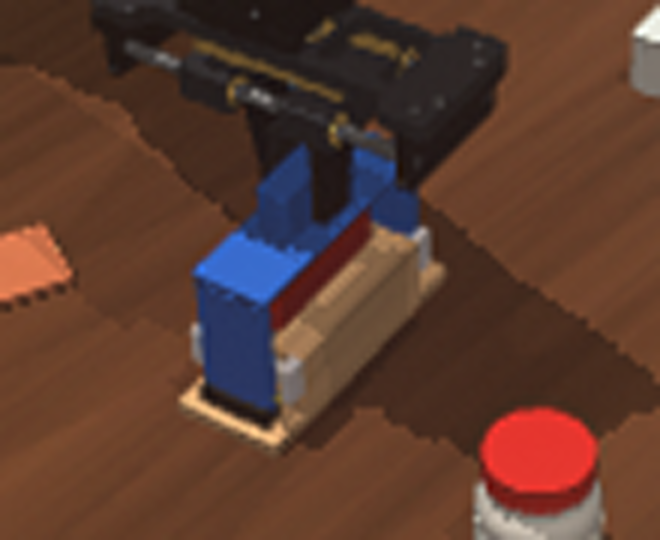

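View pics/w14.png

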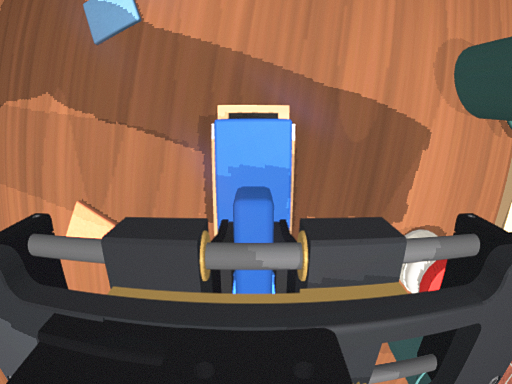

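View pics/top14.png

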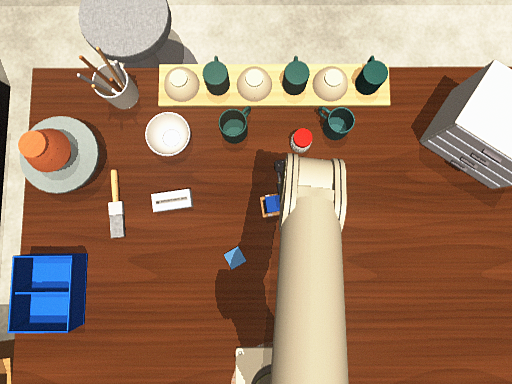

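```bash
python3 - <<'E'
from h import *
print(robot.close_job()); s=robot.read_state(); print(s['clock'],s['tool_pos'],s['force'],s['width'])
E
```

```text
the job is handed in; nothing more can be done
None
the job is handed in; nothing more can be done
```

The scraper is seated in the dock, the cover is snapped on over it, and I handed the job in at about 23.5 s with the robot still gripping and pressing the cover. The hand-in reported no verdict.

- **Scraper:** It met a firm stop at TCP 61 mm, the height expected with the handle resting on the dock's top. The push there reached about 43 N at the wrist, 40 N of it vertical, which is below the 120 N limit. The wrist picture afterwards showed the handle centred in the slot.
- **Cover snap:** The push peaked at 8.6 N in the readings between moves. It then reversed to an 11.8 N downward pull as the catches took the cover.
- **Final press:** The last readings were TCP 108.2 mm, so the feet are at about 19 mm, roughly 4 mm below snapped and 1 mm above the stop. The upward push back was about 12 N, which matches the bumper springs at nearly 5 mm. The cover did not shift in the grip.
- **Bystanders:** None was displaced in the last pictures; the brown tile was hidden by the arm in the top view, but the wrist camera showed part of it.

I could not read the two bumper depths directly. In the last scene picture the near end was visibly down on its bumper and the cover looked level. That the far end is pressed equally is inferred from the level tool and the force. One small disagreement was the dock's yaw: estimates ranged from 8.0° to 9.1°, and I used 8.6°.

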